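# Rock the seesaw gate and feed the balls to the other tray

### The job

This bench sorter fills kit trays: its seesaw gate now leans towards one tray, which has had its share. Press down the raised end of the gate so that it rocks over its pivot to the other side, and only then push both wooden balls from behind with a fingertip, along the feed track and over the edge, so that they roll through the gate into the tray on the side you pressed down. Do not pick the balls up, and leave the other things on the bench where they are.

Things in the scene. Friction and masses are not known exactly. Their poses are not given: they have to be found in the camera images.
- sorter: Plywood sorter fixed to the bench, 600 mm wide in y; origin on the bench right under the middle of the gate; x points away from the robot (apart from yaw), y left, z up. A feed track runs along x at y = 0 on the near side, x = -200 mm to the gate; chutes and trays on both sides. A ball leaving the gate's low end rolls down that side's chute into its tray.
- track_stop (a point): Middle of the top of the stop bar across the track (6 mm wide in x, 6 mm above the track floor, 119 mm above the bench), behind the rear ball. The track is 40 mm between side strips 10 mm high and leans slightly back, so balls stay put. A finger passes over bar and strips 13 mm above the floor, from 60 mm behind the bar to 25 mm past the edge point.
- track_edge (a point): Middle of the track floor, 115 mm above the bench, where the holding part breaks over into a ramp that falls 15 mm in 58 mm to the gate. A ball whose centre has passed this edge rolls into the gate by itself. Axes as the sorter's.
- gate (a joint): Tilt of the seesaw gate (rad): +0.18 left end (sorter +y) fully down, -0.18 right end fully down. Wooden trough along y, 240 mm long, open at both ends, on an axle along x 75 mm above the bench under its middle. Top-heavy: it rests at either stop and, once past level, falls over to the other by itself; pressing takes under 2 N.
- pad_left (a point): Centre of the top of the dark flat pad (60 mm in x, 54 mm in y, 8 mm thick) that bridges the gate's left end; it moves with the gate, about 158 mm above the bench when up and 123 mm when down, and shifts about 23 mm outwards as it goes down.
- pad_right (a point): The same pad at the gate's right end.
- ball_rear_center (a point): Centre of the plain dark wooden ball, 36 mm across, about 20 g, that lies nearer the robot on the feed track, against the stop bar.
- ball_front_center (a point): Centre of the other equal ball, lying on the track just ahead of it, towards the gate.
- tray_left (a point): Middle of the floor of the left catch tray, inside 100 mm in x and 90 mm in y; side walls 61 mm, outer wall 71 mm above the bench.
- tray_right (a point): Middle of the floor of the right catch tray, the same.
- glue: Bystander: white glue bottle, 48 mm across, 130 mm tall, origin under its middle.
- tub: Bystander: white lidded tub, 84 mm across, 75 mm tall, origin under its middle.
- driver: Bystander: wooden-handled screwdriver lying on the bench, 170 mm long along its x.
- rafter: Bystander: little dark wooden trestle for a model, 22 x 100 x 67 mm, origin under its middle.

How it is judged:
On the way, in this order (a step that is already met when the one before it is completed fails the run):
1. the gate has been rocked over to its other side with both balls still on the feed track (((value of joint gate above 0.15 rad and distance of pad_left from where it was at the start of the episode above 0.025 m) or (value of joint gate below -0.15 rad and distance of pad_right from where it was at the start of the episode above 0.025 m)) and x of each of ball_rear_center, ball_front_center in the frame of sorter below -0.08 m), for 0.2 s.
2. both balls have reached the tray on that side (((value of joint gate above 0.15 rad and distance of pad_left from where it was at the start of the episode above 0.025 m and x of ball_rear_center in the frame of tray_left between -0.052 and 0.052 m and y of ball_rear_center in the frame of tray_left between -0.05 and 0.05 m and z of each of ball_rear_center, ball_front_center in the frame of tray_left below 0.035 m and x of ball_front_center in the frame of tray_left between -0.052 and 0.052 m and y of ball_front_center in the frame of tray_left between -0.05 and 0.05 m) or (value of joint gate below -0.15 rad and distance of pad_right from where it was at the start of the episode above 0.025 m and x of ball_rear_center in the frame of tray_right between -0.052 and 0.052 m and y of ball_rear_center in the frame of tray_right between -0.05 and 0.05 m and z of each of ball_rear_center, ball_front_center in the frame of tray_right below 0.035 m and x of ball_front_center in the frame of tray_right between -0.052 and 0.052 m and y of ball_front_center in the frame of tray_right between -0.05 and 0.05 m))), for 0.2 s.
At the end, for the whole second after the job is handed in: The gate leans to the side opposite to its start (within 0.03 rad of its stop), and both balls lie at rest (under 0.08 m/s) in the tray on that side (((value of joint gate above 0.15 rad and distance of pad_left from where it was at the start of the episode above 0.025 m and x of ball_rear_center in the frame of tray_left between -0.052 and 0.052 m and y of ball_rear_center in the frame of tray_left between -0.05 and 0.05 m and z of each of ball_rear_center, ball_front_center in the frame of tray_left below 0.035 m and x of ball_front_center in the frame of tray_left between -0.052 and 0.052 m and y of ball_front_center in the frame of tray_left between -0.05 and 0.05 m) or (value of joint gate below -0.15 rad and distance of pad_right from where it was at the start of the episode above 0.025 m and x of ball_rear_center in the frame of tray_right between -0.052 and 0.052 m and y of ball_rear_center in the frame of tray_right between -0.05 and 0.05 m and z of each of ball_rear_center, ball_front_center in the frame of tray_right below 0.035 m and x of ball_front_center in the frame of tray_right between -0.052 and 0.052 m and y of ball_front_center in the frame of tray_right between -0.05 and 0.05 m)) and linear speed of each of ball_rear, ball_front below 0.08 m/s); the robot touches nothing.
It fails at once if a ball is lifted more than 25 mm above where it lay on the track (z of any of ball_rear_center, ball_front_center in the frame of sorter above 0.158 m).
It fails at once if the glue bottle is moved more than 30 mm (distance of glue from where it was at the start of the episode above 0.03 m).
It fails at once if the lidded tub is moved more than 30 mm (distance of tub from where it was at the start of the episode above 0.03 m).
It fails at once if the screwdriver is moved more than 30 mm (distance of driver from where it was at the start of the episode above 0.03 m).
It fails at once if the little trestle is moved more than 30 mm (distance of rafter from where it was at the start of the episode above 0.03 m).
It also fails if it takes over 45 s, if anything falls off the work surface, if the arm or the gripper's body presses on something with over 40 N, if the wrist force passes 120 N, or if a joint passes its speed limit or range.

### The arm

A 6-joint arm with a two-finger parallel gripper is mounted at the origin on the work surface. World frame = base frame: x ahead of the robot, y to its left, z up, the work surface at z = 0. Lengths are in m, angles in rad, forces in N, time in s.
With the tool pointing down it reaches from about 0.375 to 0.975 m from the base axis. Payload 3.8 kg.
Tool frame: the origin (TCP) lies on the centre line of the jaws, within the pads' length; the fingertips stand 17 mm ahead of it and the grasp point (between the pads) lies 2 mm behind it; z points along the fingers, y is the direction in which the jaws open and shut (so a half turn about z gives the same grasp; the last joint's range is limited). The gripper opens to 88 mm and grips with 3 to 60 N. Pads are 18 mm wide; open, the fingers measure 123 mm over their backs; the gripper's body (75 mm by 187 mm) begins 45 mm behind the grasp point.
Start: joints at [1.278, 0.264, 1.604, -0, 1.274, -0.037], TCP at [0.171, 0.653, 0.236] pointing down, gripper open.
Joint ranges: [-2.63, 2.63], [-0.94, 2.18], [0.31, 2.57], [-1.31, 4.45], [0, 2.66], [-2.55, 2.55]. Speed limits (rad/s): [2.57, 2.57, 3.14, 3.14, 3.14, 3.14].

### API

Orientations are given as a unit quaternion [x, y, z, w].
In Python, from plant import move_pose, move_l, movej, release, grab, wait, inverse_kinematics, capture, get_calibration, PlanningError, finish_job, find_in, outline_of, get_clock, get_qpos, get_joint_velocities, get_joint_efforts, get_position, get_orientation, get_wrist_force, get_wrist_torque, get_grip_width gives the robot as it stands. The module is installed in compiled form; this text tells all that it offers. Calls block until the motion is done:
- move_pose(position, orientation): joint-space move of the TCP to a pose.
- move_l(position, frame=None, feed=0.15): straight line of the TCP; frame=None keeps the orientation; feed is the mean speed in m/s.
- movej(angles): joint-space move.
- release() and grab(): open the fingers fully, or close them until they stop; the grip force is fixed at half the most.
- wait(seconds).
- inverse_kinematics(position, orientation): joint angles nearest the present ones, or None.
- capture(name): name is "scene" or "top" or "wrist"; returns the picture (420x560x3 uint8, red, green, blue); there is no depth.
- get_calibration(name): a dict with "intrinsics" (3x3 intrinsics, pixels), "R" (3x3) and "t" (3): a world point X has camera coordinates R X + t. Camera axes: x right, y down, z forward; pixel columns grow to the right and rows downward; lengths in m; the calibration is good to about 2 mm. The wrist camera is an equidistant fisheye: a pixel r from the principal point sees the ray r / f radians off the axis. A picture is of the moment at which its call begins: read the wrist's pose just before it. get_calibration takes no time and is no camera call; for the wrist camera it gives the pose at the moment of the call.
A pose or a line that the arm cannot do raises PlanningError and nothing moves.
- finish_job(): hands the job in, once; it reports no verdict.
Trained networks look in the newest picture that a camera, given by its name, has taken for a name from the list of things; names that differ only in an ending like _2 or _b are one class to them, and where a whole thing is asked for, a point or a joint stands for the part that bears it (a point fixed in the world has none). Each returns a list of dicts, best first, with "confidence" (0 to 1); they miss things now and then, are a little off and sometimes report something else, mostly with a low value. They report only what shows in the picture. A call takes as long as a camera call.
- find_in(camera, thing): "box" ([left, top, right, bottom] in pixels, round what is visible of it).
- outline_of(camera, thing): "region" (420x560 bool, what is visible of it) and "box" ([left, top, right, bottom] in pixels, round what is visible of it).
Readings, each from a call of its own:
- get_clock(): time.
- get_qpos(): joint angles.
- get_joint_velocities(): joint speeds.
- get_joint_efforts(): joint torques, N m.
- get_position(): TCP position.
- get_orientation(): TCP orientation.
- get_wrist_force(): force on the tool from outside, world axes, zero at the start.
- get_wrist_torque(): the same for the moment, N m.
- get_grip_width(): finger opening in m.
Only numpy, scipy, OpenCV 4.12 (cv2) and the standard library are available. Lean on these libraries where they do the work, as an engineer would, in place of code of your own. Each camera call takes 0.05 s, during which the arm holds its last target.

## Working session

There is one attempt and no reset: what is moved stays moved. The work goes in short steps, each a Python script; the robot and the scene stay as the last script left them, time stands still between calls to the robot, and variables do not carry over. Pictures are saved under pics/ and viewed, and the job is handed in when it is done.

```bash
mkdir -p pics; ls
python3 - <<'E'
from plant import *
import cv2, numpy as np
print(get_clock(), get_position(), get_orientation(), get_grip_width())
for c in ["scene","top","wrist"]:
    im=capture(c); cv2.imwrite(f"pics/{c}0.png",im[:,:,::-1])
    k=get_calibration(c); print(c,np.round(k["intrinsics"],1).tolist(),np.round(k["R"],3).tolist(),np.round(k["t"],3).tolist())
    if c!="wrist":
        for t in ["sorter","gate","pad_left","pad_right","ball_rear_center","ball_front_center","tray_left","tray_right","glue","tub","driver","rafter"]:
            print(t,[(np.round(d["box"]).tolist(),round(d["confidence"],2)) for d in find_in(c,t)[:3]])
print(get_clock())
E
```

```text
pics
0.0 [0.17059156 0.652337   0.23428603] [ 1.27547481e-01  9.91831833e-01 -1.10736376e-03 -1.69653590e-04] 0.08779915708262054
scene [[450.4, 0.0, 274.7], [0.0, 450.4, 208.8], [0.0, 0.0, 1.0]] [[-0.64, 0.768, 0.003], [0.605, 0.507, -0.614], [-0.473, -0.391, -0.79]] [0.349, -0.298, 1.452]
sorter [([126.0, 142.0, 361.0, 295.0], 0.84)]
gate [([192.0, 164.0, 292.0, 238.0], 0.7)]
pad_left [([192.0, 165.0, 290.0, 239.0], 0.71)]
pad_right [([192.0, 163.0, 292.0, 238.0], 0.91)]
ball_rear_center [([263.0, 145.0, 275.0, 160.0], 0.54)]
ball_front_center [([191.0, 164.0, 290.0, 237.0], 0.68), ([254.0, 154.0, 270.0, 167.0], 0.64)]
tray_left [([130.0, 145.0, 360.0, 294.0], 0.73), ([260.0, 146.0, 277.0, 161.0], 0.7)]
tray_right [([129.0, 141.0, 361.0, 293.0], 0.87)]
glue [([270.0, 251.0, 291.0, 293.0], 0.81)]
tub [([195.0, 136.0, 227.0, 169.0], 0.88)]
driver [([191.0, 166.0, 291.0, 236.0], 0.69), ([197.0, 137.0, 226.0, 171.0], 0.66), ([335.0, 178.0, 369.0, 221.0], 0.65)]
rafter [([154.0, 216.0, 197.0, 242.0], 0.8)]
top [[473.8, 0.0, 283.0], [0.0, 473.8, 202.1], [0.0, 0.0, 1.0]] [[0.012, -1.0, -0
[... 229 characters left out ...]
5.0, 150.0, 392.0, 216.0], 0.95)]
ball_rear_center [([340.0, 257.0, 361.0, 275.0], 0.53), ([172.0, 130.0, 483.0, 300.0], 0.5), ([234.0, 278.0, 246.0, 364.0], 0.2)]
ball_front_center [([335.0, 238.0, 353.0, 258.0], 0.82)]
tray_left [([170.0, 133.0, 481.0, 301.0], 0.63)]
tray_right [([170.0, 131.0, 479.0, 305.0], 0.79), ([406.0, 223.0, 461.0, 271.0], 0.17)]
glue [([219.0, 141.0, 247.0, 174.0], 0.83)]
tub [([404.0, 226.0, 459.0, 271.0], 0.8)]
driver [([234.0, 276.0, 247.0, 364.0], 0.98)]
rafter [([356.0, 112.0, 399.0, 151.0], 0.58)]
wrist [[325.2, 0.0, 274.8], [0.0, 325.2, 205.9], [0.0, 0.0, 1.0]] [[0.253, 0.967, -0.0], [0.934, -0.244, 0.26], [0.252, -0.066, -0.966]] [-0.676, -0.036, 0.39]
1.35
```

Run:
```python
import cv2
a=cv2.imread("pics/top0.png")[100:380,150:500]
cv2.imwrite("pics/top0z.png",cv2.resize(a,None,fx=2.1,fy=2.1,interpolation=cv2.INTER_CUBIC))
a=cv2.imread("pics/scene0.png")[125:305,115:385]
cv2.imwrite("pics/scene0z.png",cv2.resize(a,None,fx=2.9,fy=2.9,interpolation=cv2.INTER_CUBIC))
```

```text
(no output)
```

View pics/top0z.png

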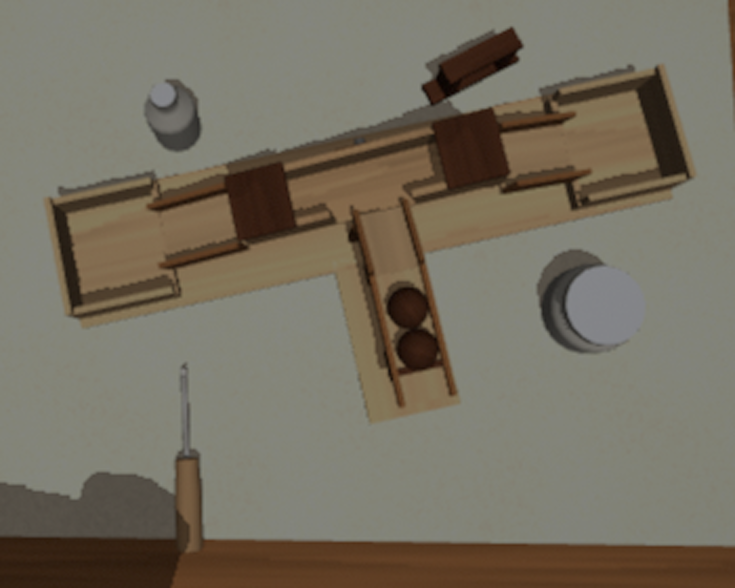

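View pics/scene0z.png

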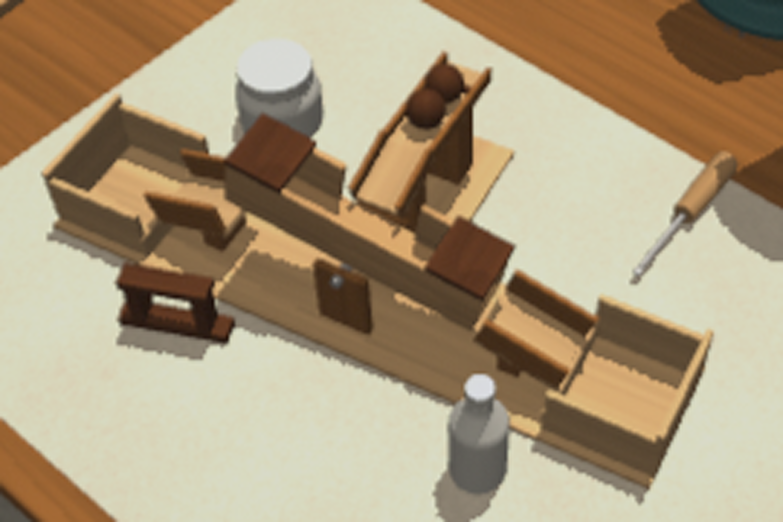

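Run:
```python
import cv2
a=cv2.imread("pics/top0.png")[185:305,305:385]
cv2.imwrite("pics/top0t.png",cv2.resize(a,None,fx=5,fy=5,interpolation=cv2.INTER_CUBIC))
a=cv2.imread("pics/top0.png")[140:225,250:405]
cv2.imwrite("pics/top0g.png",cv2.resize(a,None,fx=5,fy=5,interpolation=cv2.INTER_CUBIC))
a=cv2.imread("pics/scene0.png")[135:245,185:300]
cv2.imwrite("pics/scene0g.png",cv2.resize(a,None,fx=5,fy=5,interpolation=cv2.INTER_CUBIC))
```

```text
(no output)
```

View pics/top0t.png

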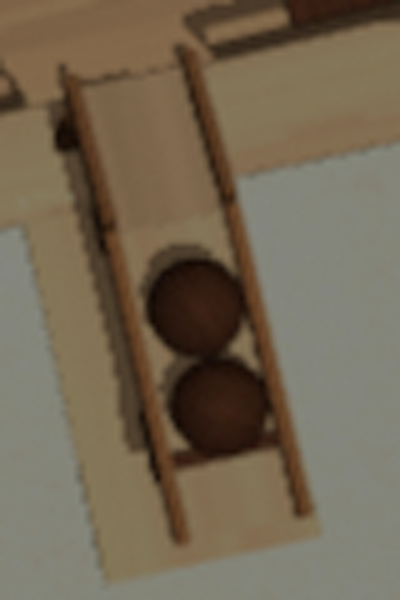

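View pics/top0g.png

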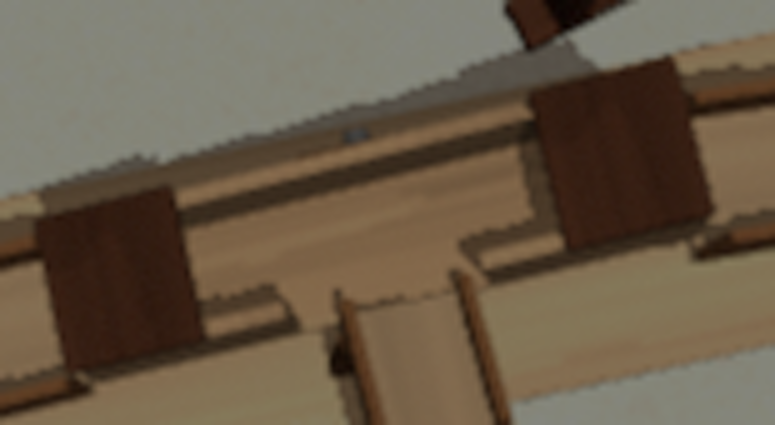

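View pics/scene0g.png

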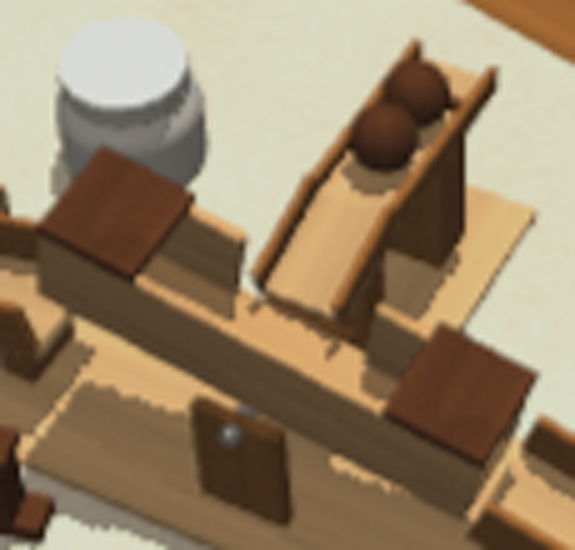

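```bash
cat > geo.py <<'E'
import numpy as np
from plant import get_calibration
def proj(c,X):
    k=get_calibration(c); X=np.atleast_2d(X)@k["R"].T+k["t"]; u=X@k["intrinsics"].T
    return u[:,:2]/u[:,2:]
def RZ(a): return np.array([[np.cos(a),-np.sin(a),0],[np.sin(a),np.cos(a),0],[0,0,1]])
def padc(th,s):  # gate frame -> sorter, s=+1 left; corners + centre
    out=[]
    for dx,dy in [(30,27),(30,-27),(-30,-27),(-30,27),(0,0)]:
        y=s*98+dy; z=66.5; # + th: left down
        out.append([dx,y*np.cos(th)+z*np.sin(th),75+z*np.cos(th)-y*np.sin(th)])
    return np.array(out)/1000
E
python3 - <<'E'
from geo import *
from scipy.optimize import least_squares
o=np.array
tg=lambda L:o(L)/5+[250,140]
sg=lambda L:o(L)/5+[185,135]
TL=tg([(37,222),(173,187),(204,334),(68,370)]);TR=tg([(530,95),(672,57),(712,212),(570,248)])
SR=sg([(105,147),(192,198),(132,275),(38,230)]);SL=sg([(438,325),(537,375),(485,463),(387,412)])
# scene order: my corner order = (far-x,left),(far,right),(near,right),(near,left)
# scene: image right=left ; far-x = towards camera (down)
SR=SR[[2,3,0,1]];SL=SL[[2,3,0,1]]
TB=o([(349,266.2),(344.2,246.4)]);SB=o([(268.4,153.2),(262.2,162.4)])
for th in (.18,-.18):
    def model(p):
        x,y,a,xr,xe,xs=p; T=lambda P:o(P)@RZ(a).T+[x,y,0]
        L=T(padc(th,1)[:4]);R=T(padc(th,-1)[:4]); B=T([[xr,0,.1318],[xr+.036,0,.133]])
        E=T([[xe,0,.115]]);S=T([[xs,0,.119]])
        return [proj("top",L)-TL,proj("top",R)-TR,proj("scene",L)-SL,proj("scene",R)-SR,proj("top",B)-TB,proj("scene",B)-SB,proj("top",E)-[338.6,229.6],proj("top",S)-[350.2,274.6]]
    f=lambda p:np.concatenate([m.ravel() for m in model(p)])
    r=least_squares(f,[.6,-.05,.23,-.18,-.1,-.2],x_scale=.05)
    print(th,np.round(r.x,4),"rms",np.sqrt(np.mean(r.fun**2)))
    for m in model(r.x): print(np.round(m,1).tolist())
    x,y,a=r.x[:3]
    for s in (1,-1): print("pad",s,np.round(padc(th,s)[4]@RZ(a).T+[x,y,0],4))
    for n,v,z in (("rear",r.x[3],.132),("edge",r.x[4],.115),("stop",r.x[5],.119)): print(n,np.round(o([v,0,z])@RZ(a).T+[x,y,0],4))
E
```

```text
0.18 [ 0.6185 -0.0546  0.2275 -0.1559 -0.0863 -0.1704] rms 1.5049613882914081
[[-3.6, -0.2], [-3.0, -0.3], [-2.2, 1.6], [-3.2, 1.3]]
[[1.2, -1.3], [2.5, -1.3], [3.0, -0.1], [1.2, 0.1]]
[[0.8, 0.9], [-0.1, 0.1], [1.4, -0.4], [1.6, 0.0]]
[[-1.9, -0.5], [-2.7, -1.9], [-2.5, -1.7], [-0.8, -1.9]]
[[-0.3, 0.4], [-0.2, 0.4]]
[[-0.7, 0.4], [-1.0, -0.1]]
[[-0.0, 0.0]]
[[-0.6, 0.1]]
pad 1 [0.5941 0.0509 0.1229]
pad -1 [ 0.6376 -0.137   0.158 ]
rear [ 0.4667 -0.0898  0.132 ]
edge [ 0.5344 -0.0741  0.115 ]
stop [ 0.4526 -0.0931  0.119 ]
-0.18 [ 0.6148 -0.039   0.2674 -0.1557 -0.087  -0.1709] rms 5.113788337055374
[[-1.1, -3.6], [0.8, -2.8], [3.1, -0.3], [1.1, -0.7]]
[[2.2, -0.1], [0.2, 1.8], [1.4, 1.0], [3.2, -0.0]]
[[-0.6, -13.4], [-2.4, -8.4], [-1.6, -9.3], [-0.4, -14.7]]
[[-3.8, 6.3], [-3.5, 10.9], [-4.5, 10.8], [-3.7, 4.7]]
[[-5.7, 1.5], [-6.3, 1.6]]
[[2.7, 1.7], [2.9, 1.4]]
[[-6.6, 1.8]]
[[-5.5, 1.5]]
pad 1 [0.5925 0.0425 0.158 ]
pad -1 [ 0.6435 -0.1435  0.1229]
rear [ 0.4647 -0.0802  0.132 ]
edge [ 0.5309 -0.062   0.115 ]
stop [ 0.45   -0.0842  0.119 ]
```

```bash
sed -i 's/y=s\*98/y=s*PR/; s/^def padc/PR=93\ndef padc/' geo.py
python3 - <<'E'
import geo
from geo import *
from scipy.optimize import least_squares
o=np.array
tg=lambda L:o(L)/5+[250,140]
sg=lambda L:o(L)/5+[185,135]
TL=tg([(37,222),(173,187),(204,334),(68,370)]);TR=tg([(530,95),(672,57),(712,212),(570,248)])
SR=sg([(105,147),(192,198),(132,275),(38,230)])[[2,3,0,1]];SL=sg([(438,325),(537,375),(485,463),(387,412)])[[2,3,0,1]]
TB=o([(349,266.2),(344.2,246.4)]);SB=o([(268.4,153.2),(262.2,162.4)])
th=.18
def model(p):
        x,y,a,xr,xe,xs,geo.PR=p[:7]; geo.PR*=1000
        T=lambda P:o(P)@RZ(a).T+[x,y,0]
        L=T(padc(th,1)[:4]);R=T(padc(th,-1)[:4]); B=T([[xr,0,.1318],[xr+.036,0,.133]])
        E=T([[xe,0,.115]]);S=T([[xs,0,.119]])
        return [proj("top",L)-TL,proj("top",R)-TR,proj("scene",L)-SL,proj("scene",R)-SR,proj("top",B)-TB,proj("scene",B)-SB,proj("top",E)-[338.6,229.6],proj("top",S)-[350.2,274.6]]
f=lambda p:np.concatenate([m.ravel() for m in model(p)])
r=least_squares(f,[.6,-.05,.23,-.18,-.1,-.2,.093],x_scale=.05)
print(th,np.round(r.x,4),"rms",np.sqrt(np.mean(r.fun**2)))
for m in model(r.x): print(np.round(m,1).tolist())
x,y,a=r.x[:3]
for s in (1,-1): print("pad",s,np.round(padc(th,s)[4]@RZ(a).T+[x,y,0],4))
print("pad right down",np.round(padc(-th,-1)[4]@RZ(a).T+[x,y,0],4))
for n,v,z in (("rear",r.x[3],.132),("edge",r.x[4],.115),("stop",r.x[5],.119)): print(n,np.round(o([v,0,z])@RZ(a).T+[x,y,0],4))
np.save("fit.npy",r.x)
E
```

```text
0.18 [ 0.6186 -0.0546  0.2288 -0.1559 -0.0864 -0.1704  0.0936] rms 0.7769225534856411
[[-1.4, -0.7], [-0.8, -0.9], [0.1, 1.1], [-0.9, 0.8]]
[[-1.2, -0.7], [0.0, -0.7], [0.5, 0.4], [-1.2, 0.6]]
[[-0.8, -0.1], [-1.8, -0.7], [-0.2, -1.3], [-0.0, -0.9]]
[[-0.3, 0.4], [-1.2, -1.0], [-1.0, -0.9], [0.7, -1.1]]
[[-0.2, 0.4], [-0.1, 0.4]]
[[-0.7, 0.4], [-1.0, -0.1]]
[[0.0, -0.0]]
[[-0.5, 0.1]]
pad 1 [0.595  0.0467 0.1237]
pad -1 [ 0.6368 -0.1327  0.1572]
pad right down [ 0.6422 -0.1559  0.1237]
rear [ 0.4667 -0.09    0.132 ]
edge [ 0.5345 -0.0742  0.115 ]
stop [ 0.4526 -0.0933  0.119 ]
```

```bash
cat >> geo.py <<'E'
F=np.load("fit.npy"); A=F[2]
Q=[-np.sin(A/2),np.cos(A/2),0,0]
def W(x,y,ztip): # sorter x,y and fingertip height -> TCP world
    p=np.array([x,y,0])@RZ(A).T+[F[0],F[1],0]; return [p[0],p[1],ztip+.017]
E
python3 - <<'E'
from geo import *
from plant import *
for n,p in dict(abv=W(0,-.088,.2),pr=W(0,-.095,.132),hi=W(-.21,0,.2),lo=W(-.21,0,.1285),end=W(-.08,0,.1285)).items():
    q=inverse_kinematics(p,Q); print(n,np.round(p,3),None if q is None else np.round(q,2))
grab(); print(get_grip_width())
move_pose(W(0,-.086,.21),Q); print(get_clock(),get_position(),get_orientation())
import cv2
for c in("top","wrist"): cv2.imwrite(f"pics/{c}1.png",capture(c)[:,:,::-1])
E
```

```text
abv [ 0.639 -0.14   0.217] [-0.25  0.24  1.67 -0.    1.23 -2.05]
pr [ 0.64  -0.147  0.149] [-0.26  0.29  1.73 -0.    1.12 -2.06]
hi [ 0.414 -0.102  0.217] [-0.3  -0.21  2.12 -0.    1.23 -2.1 ]
lo [ 0.414 -0.102  0.146] [-0.3  -0.14  2.21 -0.    1.08 -2.1 ]
end [ 0.541 -0.073  0.146] [-0.18  0.1   1.98 -0.    1.07 -1.98]
0.00047815929731276314
5.8667 [ 0.63825011 -0.1375901   0.22701836] [-1.14613847e-01  9.93410116e-01  8.11866087e-05  4.20488520e-05]
```

Run:
```python
import cv2
a=cv2.imread("pics/top1.png")[100:300,200:500];b=cv2.imread("pics/wrist1.png")
cv2.imwrite("pics/m1.png",cv2.vconcat([cv2.resize(a,(450,300)),cv2.resize(b,(450,300))]))
```

```text
(no output)
```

View pics/m1.png

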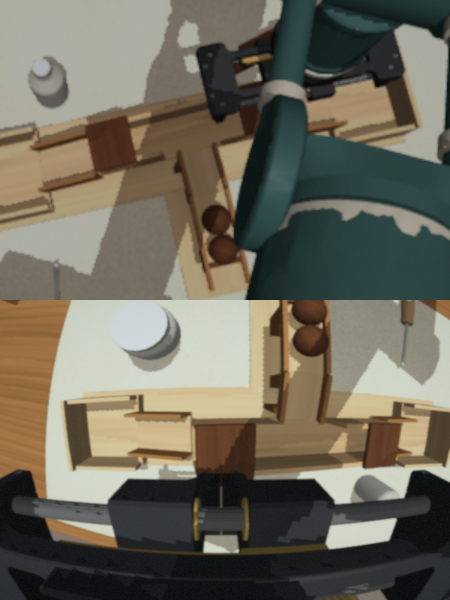

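The top view shows the gripper over the raised right pad, and both balls still behind the edge. In the wrist view the fingers line up sideways with that pad, at about (225,450) in the mosaic. I'll press now.

Run:
```python
from geo import *
from plant import *
import cv2
move_l(W(0,-.086,.168),feed=.12)
for y,z in [(-.086,.158),(-.088,.150),(-.091,.142),(-.095,.134)]:
    move_l(W(0,y,z),feed=.06); print(z,np.round(get_wrist_force(),2))
wait(.3); print(np.round(get_wrist_force(),2))
move_l(W(0,-.095,.21),feed=.15)
move_pose(W(-.215,0,.20),Q); print(get_clock(),get_position())
for c in("top","scene","wrist"): cv2.imwrite(f"pics/{c}2.png",capture(c)[:,:,::-1])
a=cv2.imread("pics/scene2.png")[125:305,115:385];b=cv2.imread("pics/wrist2.png")
cv2.imwrite("pics/m2.png",cv2.vconcat([cv2.resize(a,(450,300)),cv2.resize(b,(450,300))]))
```

```text
0.158 [0.48 0.69 0.93]
0.15 [0.01 0.33 0.06]
0.142 [-0.05 -0.71 -0.66]
0.134 [-0.39 -0.28  0.93]
[ 0.61  0.64 -0.53]
9.55 [ 0.41007181 -0.10364326  0.21717599]
```

View pics/m2.png

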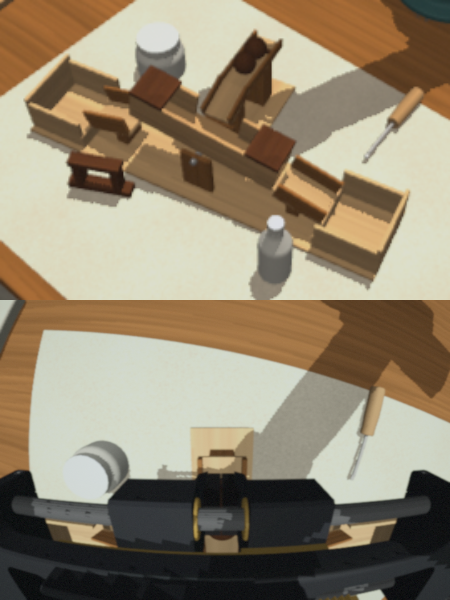

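View pics/top2.png

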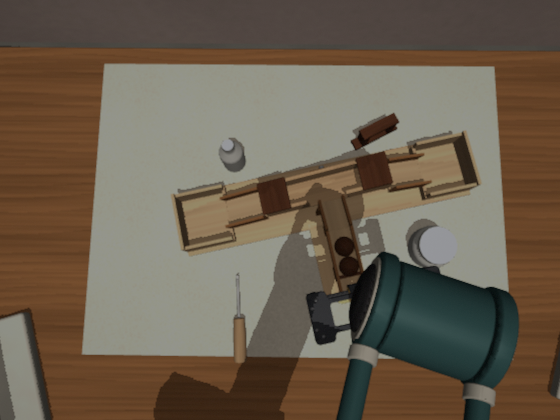

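Run:
```python
import cv2
a=cv2.imread("pics/scene0.png")[135:245,170:300];b=cv2.imread("pics/scene2.png")[135:245,170:300]
f=lambda a:cv2.resize(a,None,fx=5,fy=5,interpolation=cv2.INTER_CUBIC)[:, :]
cv2.imwrite("pics/cmp.png",cv2.resize(cv2.vconcat([f(a),f(b)]),None,fx=.54,fy=.54))
a=cv2.imread("pics/top0.png")[140:225,250:405];b=cv2.imread("pics/top2.png")[140:225,250:405]
cv2.imwrite("pics/cmpt.png",cv2.resize(cv2.vconcat([f(a),f(b)]),None,fx=.7,fy=.7))
```

```text
(no output)
```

View pics/cmp.png

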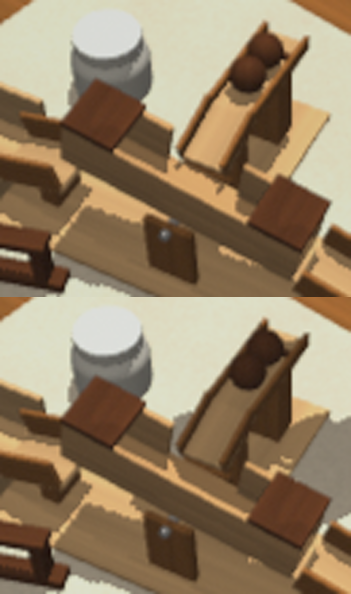

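View pics/cmpt.png

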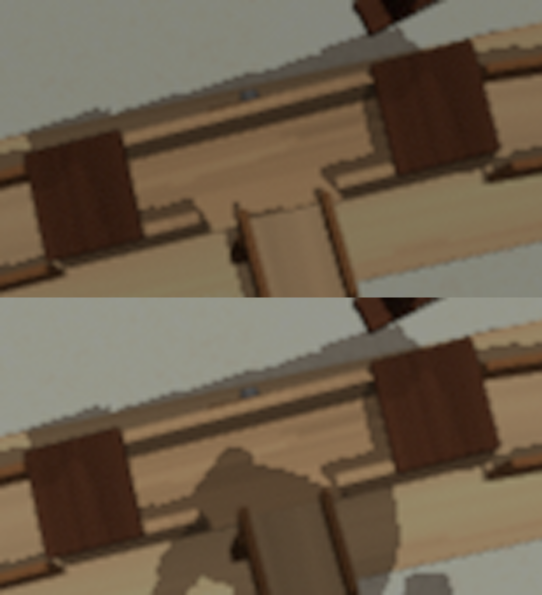

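Run:
```python
from geo import *
from scipy.optimize import least_squares
o=np.array
tg=lambda L:o(L)/5+[250,140]
sg=lambda L:o(L)/5+[185,135]
TL=tg([(37,222),(173,187),(204,334),(68,370)]);TR=tg([(530,95),(672,57),(712,212),(570,248)])
SR=sg([(105,147),(192,198),(132,275),(38,230)])[[2,3,0,1]];SL=sg([(438,325),(537,375),(485,463),(387,412)])[[2,3,0,1]]
for n,T,S in(("L",TL,SL),("R",TR,SR),("ball",o([[349,266.2]]),o([[268.4,153.2]]))):
  for a,b in zip(T,S):
    r=least_squares(lambda X:np.r_[(proj("top",X)-a)[0],(proj("scene",X)-b)[0]],[.6,0,.1]); print(n,np.round(r.x,3),np.round(r.cost,2))
```

```text
L [0.617 0.078 0.116] 0.6
L [0.628 0.028 0.125] 1.17
L [0.574 0.015 0.126] 0.2
L [0.561 0.065 0.117] 0.34
R [ 0.659 -0.102  0.152] 0.16
R [ 0.671 -0.152  0.158] 0.37
R [ 0.614 -0.164  0.161] 0.4
R [ 0.603 -0.116  0.148] 0.1
ball [ 0.467 -0.089  0.134] 0.3
```

Run:
```python
from geo import *
from plant import *
import cv2
move_pose(W(0,-.087,.185),Q)
for y,z in [(-.087,.162),(-.09,.145)]:
    move_l(W(0,y,z),feed=.1); print(get_clock(),z,np.round(W(0,y,z),3),np.round(get_position(),3),np.round(get_wrist_force(),2))
    cv2.imwrite(f"pics/s3_{int(z*1000)}.png",capture("scene")[100:310,110:390,::-1])
a=[cv2.resize(cv2.imread(f"pics/s3_{z}.png"),(400,300),interpolation=cv2.INTER_CUBIC) for z in(162,145)]
cv2.imwrite("pics/m3.png",cv2.vconcat(a))
```

```text
11.0083 0.162 [ 0.638 -0.139  0.179] [ 0.637 -0.139  0.178] [ 0.7  -0.04 -0.06]
11.3833 0.145 [ 0.639 -0.142  0.162] [ 0.638 -0.142  0.161] [-0.75  0.44  0.87]
```

View pics/m3.png

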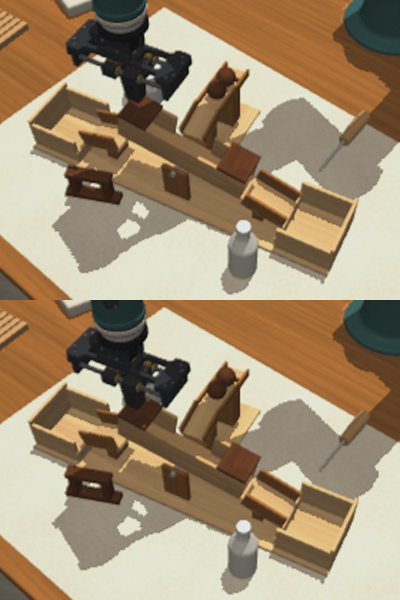

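Run:
```python
from geo import *
from plant import *
import cv2
def shot(n):
    cv2.imwrite(f"pics/{n}.png",cv2.resize(capture("scene")[110:260,120:340,::-1],(400,273),interpolation=cv2.INTER_CUBIC))
move_l(W(0,-.095,.134),feed=.1); print(np.round(get_position(),3),np.round(get_wrist_force(),2)); shot("a1")
move_l(W(0,-.100,.127),feed=.06); print(get_clock(),np.round(get_position(),3),np.round(get_wrist_force(),2)); shot("a2")
cv2.imwrite("pics/m4.png",cv2.vconcat([cv2.imread("pics/a1.png"),cv2.imread("pics/a2.png")]))
```

```text
[ 0.64  -0.147  0.15 ] [ 0.5   0.15 -0.08]
12.0417 [ 0.641 -0.152  0.143] [ 0.5   0.06 -0.18]
```

View pics/m4.png

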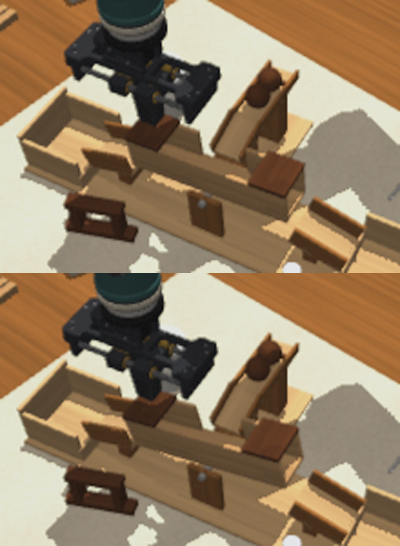

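Run:
```python
from geo import *
from plant import *
import cv2
im=capture("scene")[:,:,::-1]; cv2.imwrite("pics/s5.png",im)
a=im[135:245,170:300]
b=cv2.imread("pics/scene0.png")[135:245,170:300]
cv2.imwrite("pics/m5.png",cv2.resize(cv2.hconcat([b,a]),None,fx=3,fy=3,interpolation=cv2.INTER_CUBIC))
print(np.round(get_wrist_force(),2))
```

```text
[ 0.74  0.2  -0.35]
```

View pics/m5.png

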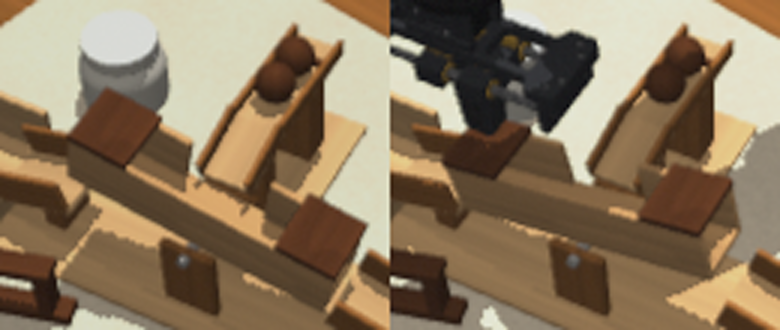

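Run:
```python
from geo import *
import geo
geo.PR=F[6]*1000
from scipy.optimize import least_squares
C=np.array([(275.3,213.7),(253.3,205),(265.7,189.3),(285.7,195.7)])
f=lambda p:(proj("scene",padc(p[0],1)[:4]@RZ(A).T+[F[0],F[1],0])-C).ravel()
for t in(.18,.1,0,-.1,-.18): print(t,np.round(np.sqrt(np.mean(f([t])**2)),2))
r=least_squares(f,[0.]);print(r.x,r.cost)
```

```text
0.18 9.84
0.1 7.56
0 4.59
-0.1 1.77
-0.18 2.03
[-0.13499818] 7.156139095057797
```

Run:
```python
from geo import *
from plant import *
import cv2
move_l(W(0,-.106,.123),feed=.06); print(np.round(get_position(),3),np.round(get_wrist_force(),2))
wait(.3)
def shot(): return cv2.resize(capture("scene")[110:260,120:340,::-1],(400,273),interpolation=cv2.INTER_CUBIC)
a=shot()
move_l(W(0,-.106,.140),feed=.1); b=shot()
print(get_clock(),np.round(get_position(),3),np.round(get_wrist_force(),2))
cv2.imwrite("pics/m6.png",cv2.vconcat([a,b]))
```

```text
[ 0.642 -0.158  0.14 ] [-0.14  0.04  1.46]
13.125 [ 0.643 -0.158  0.158] [0.31 0.34 0.09]
```

View pics/m6.png

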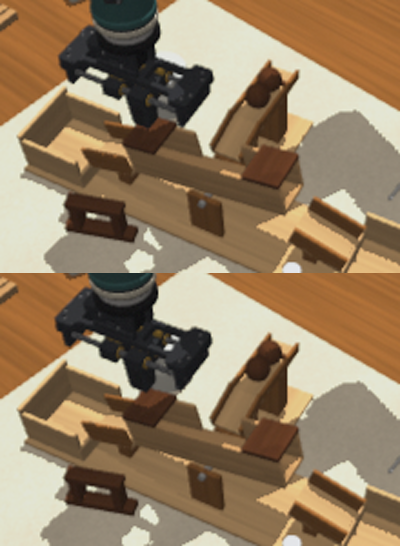

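Run:
```python
from geo import *
from plant import *
import cv2
move_l(W(0,-.106,.20),feed=.2)
move_pose(W(-.215,0,.19),Q); print(get_clock(),get_position())
im=capture("scene")[:,:,::-1]; cv2.imwrite("pics/s7.png",im)
t=capture("top")[:,:,::-1]; cv2.imwrite("pics/t7.png",t)
cv2.imwrite("pics/m7.png",cv2.vconcat([cv2.resize(im[135:245,170:300],(650,550),interpolation=cv2.INTER_CUBIC)]))
```

```text
14.525 [ 0.40991002 -0.1035839   0.20688942]
```

View pics/m7.png

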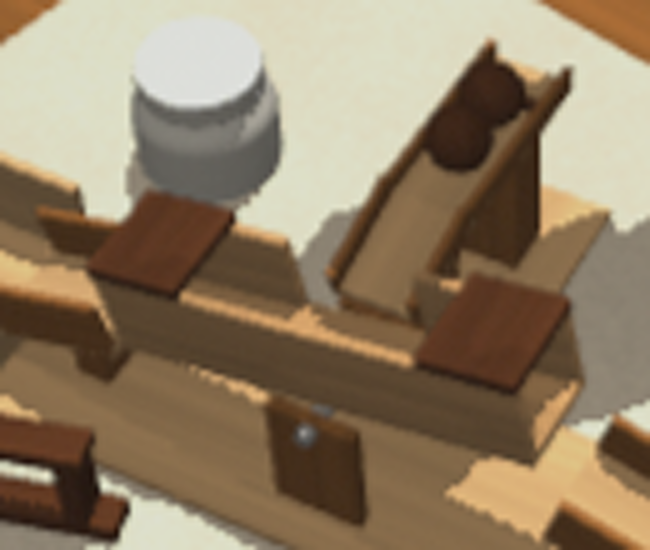

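View pics/t7.png

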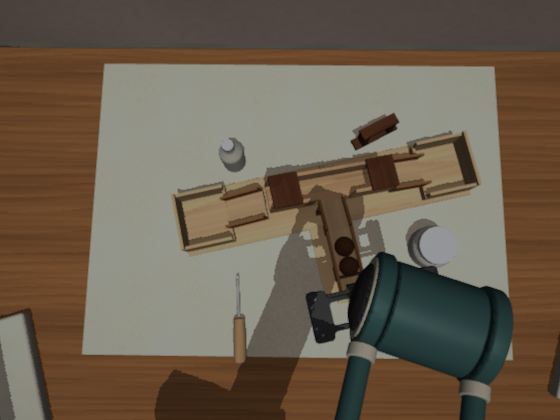

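Run:
```python
from geo import *
import geo
geo.PR=F[6]*1000
from scipy.optimize import least_squares
s=lambda L:(np.array(L)/5+[170,135])[[2,3,0,1]]
R=s([(148,192),(235,213),(175,293),(90,265)]);L=s([(478,277),(570,305),(515,388),(418,358)])
f=lambda p:np.r_[(proj("scene",padc(p[0],1)[:4]@RZ(A).T+[F[0],F[1],0])-L).ravel(),(proj("scene",padc(p[0],-1)[:4]@RZ(A).T+[F[0],F[1],0])-R).ravel()]
r=least_squares(f,[0.]);print(r.x,np.round(f(r.x).reshape(-1,2),1).tolist())
print(np.round(f([-.18]).reshape(-1,2),1).tolist())
```

```text
[-0.15083845] [[-0.1, 1.1], [-1.5, 0.8], [-1.4, -0.9], [0.6, -0.8], [-0.9, -0.6], [-2.0, -0.4], [-0.4, -2.0], [0.1, -1.2]]
[[-1.1, -0.2], [-2.4, 0.0], [-2.2, -1.6], [-0.3, -2.0], [-1.3, -0.2], [-2.2, 0.4], [-0.6, -1.1], [-0.4, -0.8]]
```

Both pads now fit a tilt near -0.18 rad, right end down, and the gate holds there with the arm clear. Both balls are still on the track, at (344,246) and (348,266) in the top view. I'll push the front one over first.

Run:
```python
from geo import *
from plant import *
import cv2
move_l(W(-.215,0,.1285),feed=.12); print(np.round(get_position(),4),np.round(get_wrist_force(),2))
move_l(W(-.19,0,.1285),feed=.1)
move_l(W(-.138,0,.1288),feed=.05); print(get_clock(),np.round(get_position(),4),np.round(get_wrist_force(),2))
wait(1.0)
im=capture("scene")[:,:,::-1]
cv2.imwrite("pics/m8.png",cv2.resize(im[125:305,115:385],None,fx=2.9,fy=2.9,interpolation=cv2.INTER_CUBIC))
```

```text
[ 0.4097 -0.1035  0.1458] [ 0.09  0.66 -0.24]
16.8833 [ 0.4846 -0.086   0.1463] [0.47 0.21 6.59]
```

View pics/m8.png

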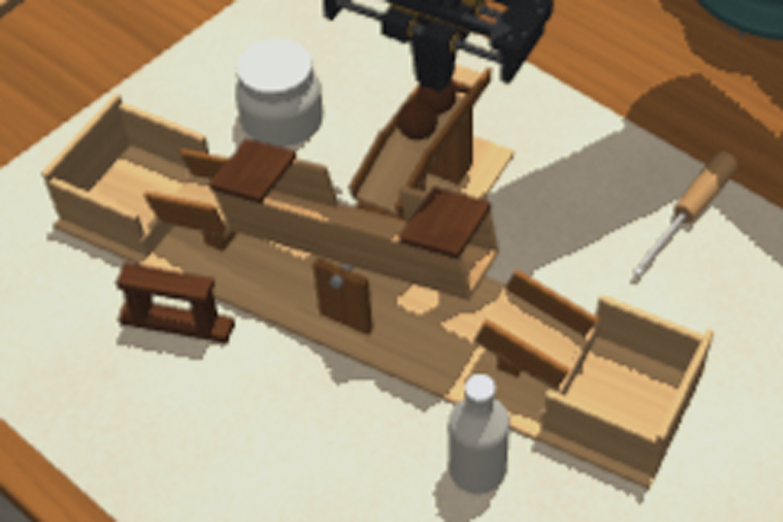

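Run:
```python
from geo import *
from plant import *
import cv2
print(get_clock(),np.round(get_position(),4),np.round(get_wrist_force(),2),np.round(get_wrist_torque(),2))
im=capture("scene")[:,:,::-1];t=capture("top")[:,:,::-1];w=capture("wrist")[:,:,::-1]
f=lambda a:cv2.resize(a,(400,300),interpolation=cv2.INTER_CUBIC)
cv2.imwrite("pics/m9.png",cv2.vconcat([f(im[130:205,225:325]),f(w)]))
print(outline_of("scene","ball_rear_center") and [(d["box"],d["confidence"]) for d in find_in("scene","ball_rear_center")])
```

```text
17.9333 [ 0.4845 -0.086   0.1463] [ 1.07 -0.51  5.07] [ 0.09  0.04 -0.02]
[([260.6, 153.4, 274.3, 162.9], 0.47)]
```

View pics/m9.png

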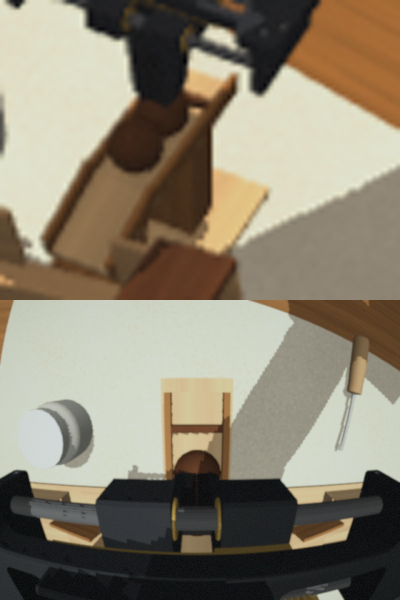

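```bash
python3 - <<'E'
from geo import *
from plant import *
p=np.array(get_position()); 
for dz in(0,.01,.02):
  c=[np.array([dx,dy,0])@RZ(A).T+[p[0],p[1],p[2]-.017+dz] for dx,dy in((.009,.0175),(.009,-.0175),(-.009,-.0175),(-.009,.0175))]
  print(dz,np.round((proj("scene",c)-[225,130])*4).tolist())
# candidates for ball positions
for x in(-.16,-.15,-.14,-.13,-.12,-.11,-.10):
  c=np.array([x,0,.132])@RZ(A).T+[F[0],F[1],0]; q=proj("scene",c)[0]; 
  print(x,np.round((q-[225,130])*4), np.round(proj("top",c)[0]))
E
python3 - <<'E'
import cv2
b=cv2.imread("pics/s7.png")[130:205,225:325]
E
python3 - <<'E'
from plant import *
import cv2
im=capture("scene")[:,:,::-1][125:200,225:325]
cv2.imwrite("pics/m10.png",cv2.resize(im,(800,600),interpolation=cv2.INTER_CUBIC))
E
```

```text
0 [[175.0, 133.0], [127.0, 115.0], [140.0, 97.0], [188.0, 115.0]]
0.01 [[175.0, 122.0], [126.0, 104.0], [139.0, 86.0], [188.0, 104.0]]
0.02 [[175.0, 111.0], [126.0, 93.0], [139.0, 75.0], [188.0, 93.0]]
-0.16 [174.  90.] [349. 269.]
-0.15 [166. 100.] [348. 263.]
-0.14 [159. 110.] [347. 258.]
-0.13 [152. 120.] [345. 252.]
-0.12 [145. 130.] [344. 247.]
-0.11 [137. 141.] [343. 241.]
-0.1 [130. 151.] [341. 236.]
```

View pics/m10.png

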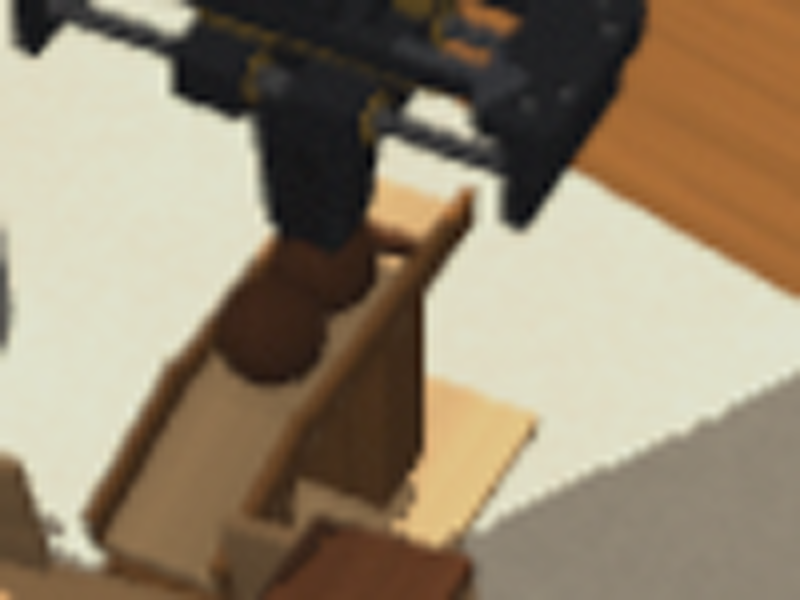

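The fingertip is riding on top of the rear ball. The scene picture shows the tip touching it, with about 5 N upward, so the closed fingertips stand higher than 17 mm below the TCP. I'll lift, back off and measure the tip itself.

Run:
```python
from geo import *
from plant import *
import cv2
move_l(W(-.138,0,.165),feed=.12)
move_l(W(-.225,0,.165),feed=.2)
wait(.3)
print(get_clock(),np.round(get_position(),4),np.round(get_wrist_force(),2),get_grip_width())
im=capture("scene")[:,:,::-1];cv2.imwrite("pics/s11.png",im)
w=capture("wrist")[:,:,::-1];cv2.imwrite("pics/w11.png",w)
cv2.imwrite("pics/m11.png",cv2.resize(im[100:175,235:335],(800,600),interpolation=cv2.INTER_CUBIC))
cv2.imwrite("pics/m11w.png",cv2.resize(w[200:400,150:400],(750,600),interpolation=cv2.INTER_CUBIC))
p=np.array(get_position())
for dz in(-.017,-.01,0):
  c=[np.array([dx,dy,0])@RZ(A).T+[p[0],p[1],p[2]+dz] for dx,dy in((.009,.0175),(.009,-.0175),(-.009,-.0175),(-.009,.0175))]
  print(dz,np.round((proj("scene",c)-[235,100])*8).tolist())
```

```text
19.5667 [ 0.4002 -0.1055  0.182 ] [ 0.61 -0.34  0.63] 0.0004477151660908724
-0.017 [[393.0, 256.0], [297.0, 222.0], [321.0, 189.0], [417.0, 222.0]]
-0.01 [[394.0, 239.0], [297.0, 206.0], [321.0, 173.0], [418.0, 206.0]]
0 [[394.0, 216.0], [296.0, 182.0], [322.0, 149.0], [419.0, 182.0]]
```

View pics/m11.png

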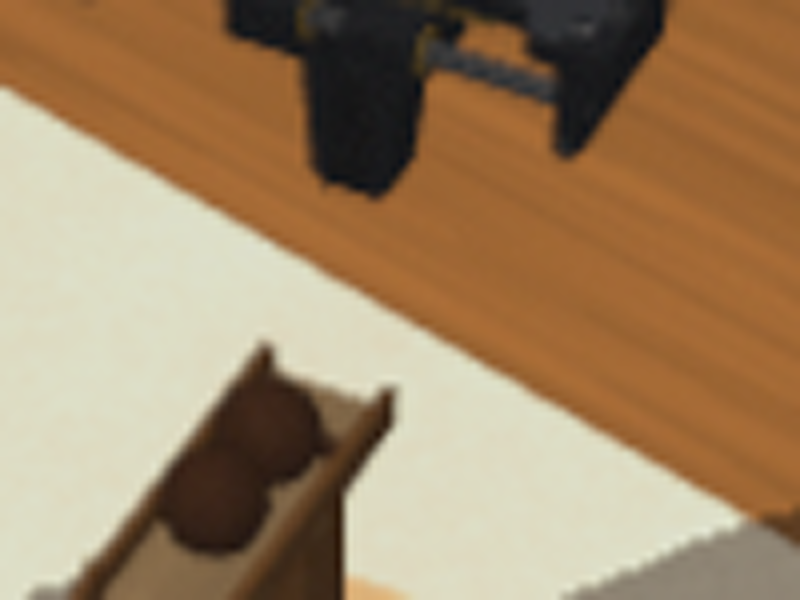

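View pics/m11w.png

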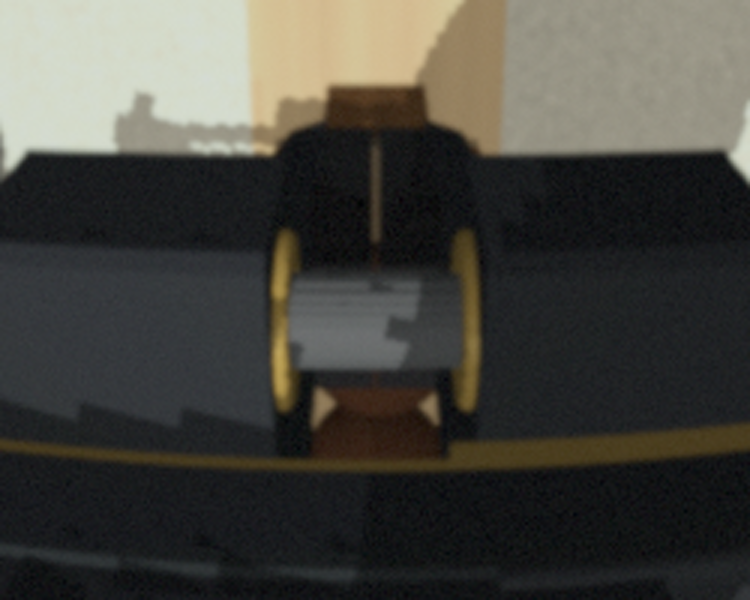

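The closed fingertips project to about the TCP height itself, +2 ± 3 mm. That matches the contact on the ball top: 149 mm against a TCP of 146 mm. Both balls have rolled back against the bar. I'll push again with the TCP at 0.126 and watch the force.

Run:
```python
from geo import *
from plant import *
import cv2
V=lambda x,z:W(x,0,z-.017)
move_l(V(-.225,.1255),feed=.12); print(np.round(get_position(),4),np.round(get_wrist_force(),2))
for x in(-.195,-.18,-.165,-.15,-.138):
    move_l(V(x,.1255),feed=.06); f=np.array(get_wrist_force()); print(x,np.round(f,2))
    if abs(f).max()>4: print("ABORT"); break
wait(.8)
print(get_clock(),np.round(get_position(),4))
im=capture("scene")[:,:,::-1];cv2.imwrite("pics/s12.png",im)
cv2.imwrite("pics/m12.png",cv2.resize(im[125:305,115:385],None,fx=2.9,fy=2.9,interpolation=cv2.INTER_CUBIC))
```

```text
[ 0.3997 -0.1057  0.1257] [ 0.82  0.96 -0.35]
-0.195 [-0.17 -0.4   0.19]
-0.18 [-0.47 -0.27  0.09]
-0.165 [0.35 0.28 0.16]
-0.15 [-0.34  0.78 -0.3 ]
-0.138 [ 0.51  0.15 -0.93]
23.2833 [ 0.4842 -0.0859  0.1255]
```

View pics/m12.png

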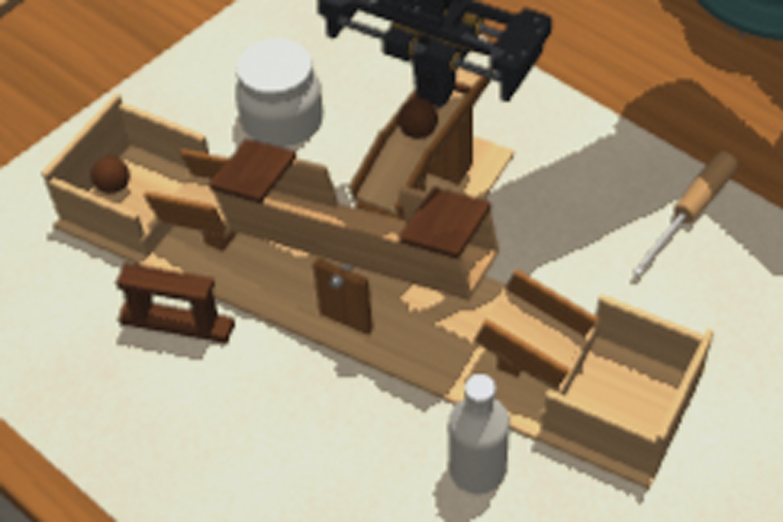

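The front ball is already in the right tray, at (108,172) in the zoom. The rear ball is ahead of the finger at (420,115) and the force stays low, so I'll push it over now.

Run:
```python
from geo import *
from plant import *
import cv2
V=lambda x,z:W(x,0,z-.017)
for x,z in((-.12,.1255),(-.105,.126),(-.092,.127)):
    move_l(V(x,z),feed=.05); f=np.array(get_wrist_force()); print(x,np.round(f,2))
    if abs(f).max()>4: print("ABORT"); break
wait(.3)
move_l(V(-.13,.13),feed=.1); move_l(V(-.15,.2),feed=.15)
wait(.7)
print(get_clock())
im=capture("scene")[:,:,::-1];cv2.imwrite("pics/s13.png",im)
cv2.imwrite("pics/m13.png",cv2.resize(im[125:305,115:385],None,fx=2.9,fy=2.9,interpolation=cv2.INTER_CUBIC))
```

```text
-0.12 [ 0.44 -0.75 -0.73]
-0.105 [-0.17 -0.38  0.36]
-0.092 [0.63 0.47 0.69]
26.8667
```

View pics/m13.png

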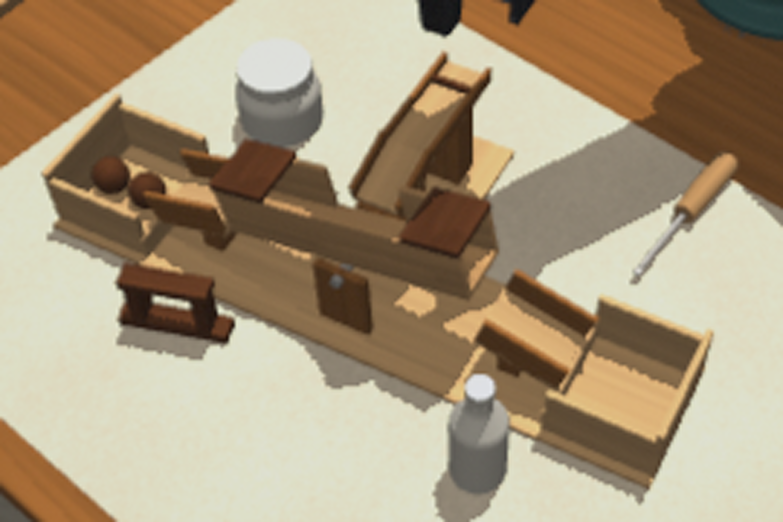

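Run:
```python
from geo import *
from plant import *
import cv2
move_pose(W(-.16,.10,.22),Q)
wait(.3)
print(get_clock(), np.round(get_wrist_force(),2))
t=capture("top")[:,:,::-1];cv2.imwrite("pics/t14.png",t)
s=capture("scene")[:,:,::-1];cv2.imwrite("pics/s14.png",s)
f=lambda a:cv2.resize(a,(600,300),interpolation=cv2.INTER_CUBIC)
cv2.imwrite("pics/m14.png",cv2.vconcat([f(t[120:220,300:500]),f(s[130:230,110:310])]))
for c in("top","scene"): print(c,[(np.round(d["box"]).tolist(),round(d["confidence"],2)) for n in("ball_rear_center","ball_front_center") for d in find_in(c,n)])
```

```text
27.725 [ 0.27 -0.7   0.07]
top [([424.0, 158.0, 447.0, 177.0], 0.64), ([445.0, 156.0, 461.0, 175.0], 0.72), ([169.0, 132.0, 484.0, 254.0], 0.62)]
scene [([128.0, 141.0, 361.0, 293.0], 0.5), ([186.0, 174.0, 286.0, 228.0], 0.45), ([162.0, 185.0, 174.0, 198.0], 0.4), ([270.0, 253.0, 290.0, 290.0], 0.58), ([334.0, 179.0, 368.0, 219.0], 0.34)]
```

View pics/m14.png

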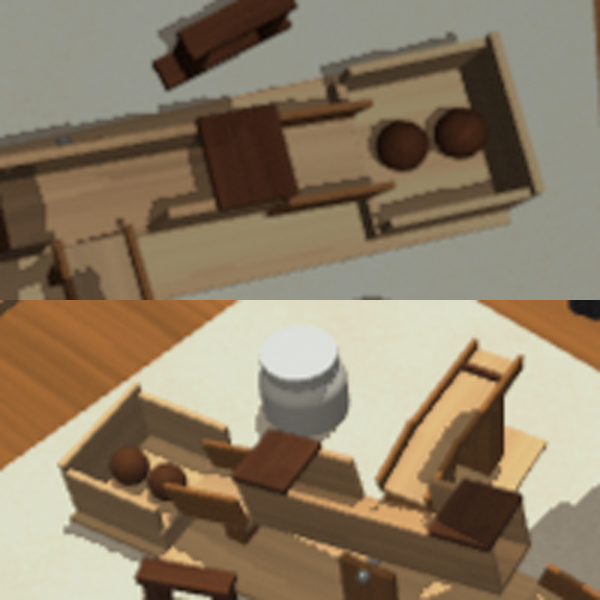

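Run:
```python
from geo import *
from scipy.optimize import least_squares
for a,b in(((434,168.3),(165.7,190.7)),((453.7,164),(153,185.3))):
    r=least_squares(lambda X:np.r_[(proj("top",X)-a)[0],(proj("scene",X)-b)[0]],[.6,0,.05]); print(np.round(r.x,3),np.round((r.x-[F[0],F[1],0])@RZ(A),3),r.cost)
```

```text
[ 0.673 -0.281  0.026] [ 0.001 -0.233  0.026] 0.24068544637341927
[ 0.682 -0.322  0.026] [ 0.001 -0.275  0.026] 0.23459162942063036
```

Run:
```python
from plant import *
import cv2, numpy as np
a=cv2.imread("pics/s14.png"); b=capture("scene")[:,:,::-1]
print(get_clock(),np.abs(a.astype(int)-b)[160:210,130:190].max(), get_wrist_force())
finish_job()
```

```text
28.075 6 [0.23860252 0.16019415 0.38300544]
the job is handed in; nothing more can be done
```

I pressed the raised right end of the gate, which tipped over to that side. I then pushed both balls over the edge one at a time with the closed fingertips. Both ended up in the right tray, and I handed the job in at about 28 s of the 45 s allowed; no verdict was reported.

**Last checks**
- **Gate:** fitting the pad corners gave a tilt of about -0.15 rad. That fit carries a bias of about 1 pixel, and the full stop at -0.18 rad fits nearly as well. The gate stayed down with the arm clear, and later pictures show it in the same position.
- **Balls:** they lie at sorter y of -0.233 m and -0.275 m, x about 0 and height 26 mm. That is inside the right tray, taking its middle as y of about -0.248 m from the given sizes. Two pictures about 0.2 s apart showed no movement.
- **Robot:** it was clear of everything, with wrist force at noise level.
- **Other things on the bench:** in the last full-scene pictures the glue, tub, screwdriver and trestle look unmoved, though I did not measure them again.

**What disagreed**
- **Fingertip height:** with the gripper closed, the tips sit at about the TCP height, not 17 mm ahead of it as stated.
- **What that caused:** my first press stopped short and the gate swung back. My first push rode up onto the rear ball with about 6.6 N. I lifted off, and both balls rolled back to the stop bar. I then measured the tip height from the picture and repeated the push lower, with no further trouble.

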